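Load the dispatch rack in sequence

TASK

On the packing bench, first slide the steel cover plate along the rack until it is fully home over the blank end bay. Then load the three cartons in sequence: the shortest into the pocket marked with one stud, next the middle one into the pocket with two studs, last the tallest into the pocket with three studs, each lowered upright onto its pocket's floor, not dropped in. Leave the clock, the tape roll and the spray bottle where they are.

Things in the scene. Friction and masses are not known exactly. Their poses are not given: they have to be found in the camera images.
- rack: fixed aluminium rack, base 150 x 372 x 8 mm, with four 88 mm bays along its y axis at +132, +44, -44, -132 mm: +132 is a solid blank with an end stop beyond, the rest hold the pockets. Guide rails along y at x = -37 and +37 mm, tops 44 mm above the bench. Origin on the bench in the middle of the row; z up, stud labels on its +x side
- blank_bay (a point): point on top of the rack's blank end bay, 46 mm above the bench, where the middle of the cover plate's underside is when it is fully home
- cover (a joint): sliding steel cover plate on the rack's rails, 82 x 84 x 6 mm, underside 46 mm above the bench: its distance from home, in m. 0 = fully home over the blank bay; grows along the rack's -y, over the pockets, to 0.264 over the farthest one. Slides with about 2 N
- cover_grip (a point): point to grip on the cover's black handle block, which stands up from the plate's middle: 56 mm along the rack's x, 16 mm along its y (the sliding direction), 36 mm tall, its top 88 mm above the bench. This point is 14 mm below the handle's top
- pocket1_floor (a point): centre of the inner floor (12 mm above the bench) of the open grey pocket whose white label step, at the rack's +x side, carries one stud (black, 16 mm wide, 7 mm tall). Opening 52 mm along the rack's x by 76 mm along its y, walls 4 mm, 32 mm deep, rim 44 mm above the bench; axes as the rack's. The order of the three pockets in the row varies
- pocket2_floor (a point): centre of the inner floor (12 mm above the bench) of the open grey pocket whose white label step, at the rack's +x side, carries two studs (black, 16 mm wide, 7 mm tall). Opening 52 mm along the rack's x by 76 mm along its y, walls 4 mm, 32 mm deep, rim 44 mm above the bench; axes as the rack's. The order of the three pockets in the row varies
- pocket3_floor (a point): centre of the inner floor (12 mm above the bench) of the open grey pocket whose white label step, at the rack's +x side, carries three studs (black, 16 mm wide, 7 mm tall). Opening 52 mm along the rack's x by 76 mm along its y, walls 4 mm, 32 mm deep, rim 44 mm above the bench; axes as the rack's. The order of the three pockets in the row varies
- short_carton: shortest of the three closed cardboard cartons, with a strip of paper tape over its top, standing upright: 42 mm along its x, 66 mm along its y, 90 mm tall. Origin at the centre of its underside, z up. Rigid, under 0.35 kg
- middle_carton: middle-height of the three closed cardboard cartons, with a strip of paper tape over its top, standing upright: 42 mm along its x, 66 mm along its y, 125 mm tall. Origin at the centre of its underside, z up. Rigid, under 0.35 kg
- tall_carton: tallest of the three closed cardboard cartons, with a strip of paper tape over its top, standing upright: 42 mm along its x, 66 mm along its y, 160 mm tall. Origin at the centre of its underside, z up. Rigid, under 0.35 kg
- clock: bystander: blue desk clock, 45 x 125 x 70 mm tall, origin at the centre of its underside
- tape_roll: bystander: roll of brown packing tape lying flat, 104 mm across, 48 mm high, origin at the centre of its underside
- spray_bottle: bystander: white spray bottle, 68 mm across, 191 mm tall, origin at the centre of its underside
Mind the look-alikes: they are no part of the job. Leave any red or yellow look-alike of the short_carton alone.

How it is judged (in metres and radians):
On the way, in this order (a step that is already met when the one before it is completed fails the run):
1. the cover plate is home over the blank bay (value of joint cover below 0.01 m), for 0.2 s.
2. the short carton stands on the floor of the pocket with one stud, the cover still home (horizontal distance between short_carton and pocket1_floor below 0.012 m and z of short_carton in the frame of pocket1_floor between -0.006 and 0.006 m and angle between short_carton's own z axis and vertical below 0.12 rad and value of joint cover below 0.01 m), for 0.2 s.
3. the middle carton stands on the floor of the pocket with two studs, the cover still home (horizontal distance between middle_carton and pocket2_floor below 0.012 m and z of middle_carton in the frame of pocket2_floor between -0.006 and 0.006 m and angle between middle_carton's own z axis and vertical below 0.12 rad and value of joint cover below 0.01 m), for 0.2 s.
4. the tall carton stands on the floor of the pocket with three studs, the cover still home (horizontal distance between tall_carton and pocket3_floor below 0.012 m and z of tall_carton in the frame of pocket3_floor between -0.006 and 0.006 m and angle between tall_carton's own z axis and vertical below 0.12 rad and value of joint cover below 0.01 m), for 0.2 s.
At the end, for the whole second after the job is handed in: The cover plate is within 10 mm of its end stop over the blank bay; the short, middle and tall cartons stand in the pockets with one, two and three studs: each within 12 mm of the pocket's centre, its underside within 6 mm of the pocket's floor, top up within 0.12 rad of vertical, and at rest (all of step 4 and horizontal distance between short_carton and pocket1_floor below 0.012 m and z of short_carton in the frame of pocket1_floor between -0.006 and 0.006 m and angle between each of short_carton, middle_carton's own z axis and vertical below 0.12 rad and horizontal distance between middle_carton and pocket2_floor below 0.012 m and z of middle_carton in the frame of pocket2_floor between -0.006 and 0.006 m and linear speed of each of short_carton, middle_carton, tall_carton below 0.04 m/s); the robot touches nothing.
It fails at once if the clock, tape roll or spray bottle is moved by more than 20 mm or tipped over (distance of any of clock, tape_roll, spray_bottle from where it was at the start of the episode above 0.02 m or angle between any of clock, tape_roll, spray_bottle's own z axis and vertical above 0.3 rad).
It fails at once if a carton is dropped: out of the fingers with its underside more than 45 mm above the bench ((height (world z) of short_carton above 0.045 m and contact force between the fingers and short_carton below 0.05 N) or (height (world z) of middle_carton above 0.045 m and contact force between the fingers and middle_carton below 0.05 N) or (height (world z) of tall_carton above 0.045 m and contact force between the fingers and tall_carton below 0.05 N)).
It also fails if it takes over 72 s, if anything falls off the work surface, if the arm or the gripper's body presses on something with over 40 N, if the wrist force passes 120 N, or if a joint passes its speed limit or range.

ROBOT

A 6-joint arm with a two-finger parallel gripper is mounted at the origin on the work surface. World frame = base frame: x ahead of the robot, y to its left, z up, the work surface at z = 0. Lengths are in m, angles in degrees, forces in N, time in s.
With the tool pointing down it reaches from about 0.4 to 0.825 m from the base axis. Payload 7 kg.
Tool frame: the origin (TCP) lies on the centre line of the jaws, within the pads' length; the fingertips stand 14 mm ahead of it and the grasp point (between the pads) lies 5 mm behind it; z points along the fingers, y is the line along which they close (so a half turn about z gives the same grasp; the last joint's range is limited). The gripper opens to 88 mm and grips with 3 to 60 N. Pads are 19 mm wide; open, the fingers measure 130 mm over their backs; the gripper's body (78 mm by 193 mm) begins 47 mm behind the grasp point.
Start: joints at [-59.525, 20.546, 0.682, 0, -70.136, -16.507], TCP at [0.163, -0.655, 0.241] pointing down, gripper open.
Joint ranges: [-176.03, 176.03], [-82.01, 121.73], [-58.28, 71.71], [-173.87, 95.51], [-174.79, -0.11], [-173.66, 173.66]. Speed limits (degrees/s): [136.94, 136.94, 172.46, 180, 180, 180].

INTERFACE

Orientations are given as [roll, pitch, yaw] about the fixed x, y, z axes, in that order (R = Rz(yaw) Ry(pitch) Rx(roll)).
In Python, from plant import r gives the robot as it stands.
- The arm moves only by the tool send_rows, never from a script. Its argument "steps" is a list of rows, each an object with "dp": the shift along the tool's x, y, z in mm, a list of three; "roll": the turn about the tool's z in rad; "jaw": the opening in per cent of the stroke, from 0 (shut) to 100 (fully open). In form: [{"dp": [tx, ty, tz], "roll": roll, "jaw": jaw}, ...]. A call has 1 to 5 rows; each row is the pose to reach, as a shift and turn from the pose commanded when the call began, along the tool's axes at that moment; what a row does not reach only later rows make up. A row lasts 1/8 s, in which the tool goes at most 62.5 mm and 10.7 degrees, less where a joint would pass 70% of its speed; a pose out of reach is approached as far as the arm can. A call with a gripper value outside its range is refused whole. The fingers move at their own pace and stop on an object; "newtons" is the grip in N (left out, the last holds). Time passes only in rows, so rows that repeat a pose let the fingers close. It gives the time, the measured TCP pose, the force, the opening and the grip force at its end, in the units of the state.
- r.get_state(): the state, without advancing time (a new reading comes with each control period).
- r.capture(name): name is "scene" or "top" or "wrist"; returns a dict with "image" (400x640x3 uint8, blue, green, red), "K" (3x3 intrinsics, pixels), "rvec" (rotation vector, rad) and "tvec" (3), from world to camera coordinates, as OpenCV has them. Camera axes: x right, y down, z forward; pixel columns grow to the right and rows downward; lengths in m; the calibration is good to about 2 mm. A picture is of the moment at which its call begins. There is no depth.
- r.close_job(): hands the job in; it is judged then, once.
The state is a dict: "time_s": time; "joints": joint angles; "qd": joint speeds; "joint_torque": joint torques, N m; "tcp_pos": TCP position; "eef_rot": TCP orientation; "contact_force": force on the tool from outside, world axes, zero at the start; "moment": the same for the moment, N m; "gripper_width": finger opening in m; "gripper_force": force on a finger pad.
Only numpy, scipy, OpenCV 4.12 (cv2) and the standard library are available. Lean on these libraries where they do the work, as an engineer would, in place of code of your own. Each camera call takes 0.05 s, during which the arm holds its last target. There are 200 camera calls.

## Working session

There is one attempt and no reset: what is moved stays moved. The work goes in short steps, Python scripts to look and compute and a tool call to move; the robot and the scene stay as the last step left them, time stands still between calls to the robot, and variables do not carry over. Pictures are saved under pics/ and viewed, at most 10 in all, crops included, and the job is handed in when it is done.

Besides the shell and the picture viewer there is one more tool, called after "Request:" as name(argument=value, ...), one argument or row to a line, values as JSON. send_rows: Moves the arm, as the interface text tells. Its arguments: {"type":"object","properties":{"steps":{"type":"array","items":{"type":"object","properties":{"dp":{"type":"array","items":{"type":"number"}},"roll":{"type":"number"},"jaw":{"type":"number"}}}},"newtons":{"type":"number"}},"required":["steps"]}

```bash
mkdir -p pics; ls; python3 - <<'E'
from plant import r
import cv2,numpy as np,pickle
d={}
for n in("scene","top"):
    c=r.capture(n);d[n]=c;cv2.imwrite(f"pics/{n}0.png",c["image"])
    R,_=cv2.Rodrigues(np.array(c["rvec"],float));print(n,np.round(c["K"],1).tolist(),np.round(-R.T@np.array(c["tvec"]).ravel(),3),np.round(R,2).tolist())
pickle.dump(d,open("c0.pkl","wb"))
s=r.get_state();print({k:s[k] for k in("time_s","tcp_pos","eef_rot","gripper_width")})
E
```

```text
pics
scene [[365.6, 0.0, 319.4], [0.0, 365.6, 198.9], [0.0, 0.0, 1.0]] [1.062 0.331 0.915] [[-0.5, 0.87, 0.0], [0.68, 0.4, -0.61], [-0.53, -0.31, -0.79]]
top [[405.7, 0.0, 328.0], [0.0, 405.7, 198.3], [0.0, 0.0, 1.0]] [ 0.299 -0.008  1.102] [[0.09, -1.0, 0.0], [-0.97, -0.09, -0.2], [0.2, 0.02, -0.98]]
{'time_s': 0.1, 'tcp_pos': array([ 0.16281978, -0.65463885,  0.23971905]), 'eef_rot': array([ 1.79914648e+02, -7.60928153e-03, -1.66036927e+02]), 'gripper_width': 0.08770926326551594}
```

View pics/top0.png

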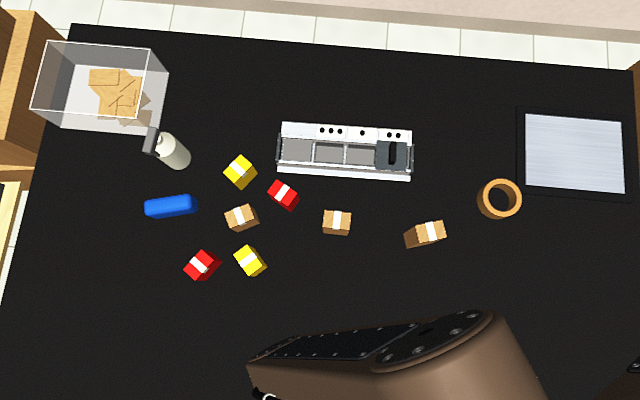

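View pics/scene0.png

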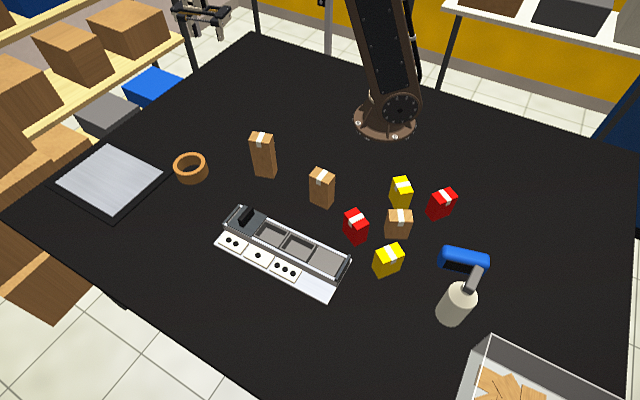

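Top view (right = −y, up = +x): the rack is at (345,150) with studs 3 (331,131), 1 (362,133) and 2 (396,135). The blank bay is at the left end (295,150), and the cover's handle is at (392,153) over pocket 2. In both views the brown cartons are short (241,217; scene 398,222), middle (337,222; scene 321,187) and tall (425,233; scene 262,155).

Things that could be mistaken for the short carton: red (283,194), red (202,265), yellow (240,171), yellow (250,261). I choose the brown one at (241,217), and will check it in a close crop.

```bash
python3 - <<'E'
import cv2,pickle,numpy as np
d=pickle.load(open("c0.pkl","rb"))
im=d["top"]["image"]
cv2.imwrite("pics/crop1.png",cv2.resize(im[110:260,215:455],None,fx=3.3,fy=3.3,interpolation=cv2.INTER_CUBIC))
hsv=cv2.cvtColor(im,cv2.COLOR_BGR2HSV)
for p in[(241,210),(241,226),(229,217),(252,214),(337,215),(337,231),(327,220),(425,240),(412,238),(438,228),(230,226),(260,222)]:print(p,hsv[p[1],p[0]])
E
```

```text
(241, 210) [ 21 123 236]
(241, 226) [ 15 163 125]
(229, 217) [ 20 121 234]
(252, 214) [ 17 133 197]
(337, 215) [ 60   1 254]
(337, 231) [ 14 154 137]
(327, 220) [ 20 119 234]
(425, 240) [ 20 121 236]
(412, 238) [ 15 144 113]
(438, 228) [ 19 126 229]
(230, 226) [ 22 112 255]
(260, 222) [114  38  34]
```

View pics/crop1.png

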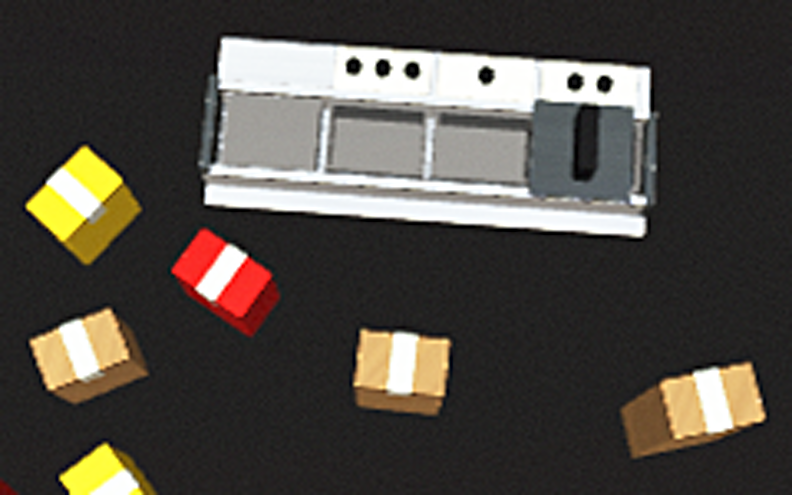

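The crop confirms my choice: a brown carton with a tape strip at crop (85,355), with the red and yellow ones clear of it. The cover's handle is at crop (586,143). Now I'll measure.

```bash
cat > h.py <<'E'
import cv2,numpy as np,pickle
def ray(c,uv,z):
    R,_=cv2.Rodrigues(np.array(c["rvec"],float));o=-R.T@np.array(c["tvec"],float).ravel()
    p=np.atleast_2d(np.array(uv,float));q=np.c_[(p-[c["K"][0][2],c["K"][1][2]])/c["K"][0][0],np.ones(len(p))]@R
    return o+q*((z-o[2])/q[:,2])[:,None]
def proj(c,P): return cv2.projectPoints(np.array(P,float).reshape(-1,1,3),np.array(c["rvec"],float),np.array(c["tvec"],float),np.array(c["K"],float),None)[0].reshape(-1,2)
def rect(c,m,z):
    cs=cv2.findContours(m.astype(np.uint8),cv2.RETR_EXTERNAL,cv2.CHAIN_APPROX_NONE)[0]
    k=max(cs,key=cv2.contourArea);w=ray(c,k[:,0],z)[:,:2]*1000
    (x,y),(a,b),t=cv2.minAreaRect(w.astype(np.float32))
    if a>b:a,b,t=b,a,t-90   # t: angle of short side
    return np.round([x,y,a,b,(t+90)%180-90],1),k
E
python3 - <<'E'
from h import *
d=pickle.load(open("c0.pkl","rb"))
for n in("top","scene"):
    c=d[n];im=c["image"];h=cv2.cvtColor(im,cv2.COLOR_BGR2HSV).astype(int)
    H,S,V=h[...,0],h[...,1],h[...,2]
    top=((H>=12)&(H<=26)&(S>80)&(S<150)&(V>212))|((S<40)&(V>200))
    boxes={"top":[(220,200,262,232,.09),(318,205,358,240,.125),(400,215,450,255,.16)],"scene":[(382,204,415,240,.09),(305,163,338,212,.125),(246,127,280,180,.16)]}[n]
    for x0,y0,x1,y1,z in boxes:
        m=np.zeros_like(top);m[y0:y1,x0:x1]=top[y0:y1,x0:x1]
        print(n,z,rect(c,m,z)[0],np.bincount(V[y0:y1,x0:x1].ravel()//20))
    x0,y0,x1,y1=(270,110,420,190) if n=="top" else (205,195,360,310)
    m=np.zeros_like(top);m[y0:y1,x0:x1]=((S<40)&(V>225))[y0:y1,x0:x1]
    ks=cv2.findContours(m.astype(np.uint8),cv2.RETR_EXTERNAL,cv2.CHAIN_APPROX_NONE)[0]
    hull=cv2.convexHull(np.vstack([k for k in ks if cv2.contourArea(k)>30]))
    ap=cv2.approxPolyDP(hull,3,True)[:,0];print(n,"rack",ap.tolist())
    for z in(.008,.02,.04):print(z,np.round(ray(c,ap,z)[:,:2]*1000).tolist())
    m=np.zeros_like(top);m[y0:y1,x0:x1]=((V>55)&(V<110)&(S>20))[y0:y1,x0:x1]
    print("cover",rect(c,cv2.morphologyEx(m.astype(np.uint8),cv2.MORPH_OPEN,np.ones((3,3))),.052)[0])
    m=np.zeros_like(top);m[y0:y1,x0:x1]=(V<60)[y0:y1,x0:x1]
    st=cv2.connectedComponentsWithStats(m.astype(np.uint8))
    for s,ce in zip(st[2][1:],st[3][1:]):
        if 10<s[4]<400:print("dark",s[4],np.round(ce,1),np.round(ray(c,ce,.045)[0,:2]*1000))
E
```

```text
top 0.09 [444.4 231.5  44.3  64.8  27.6] [  7 619  26  29  42  30 135  10   9   8  16 199 214]
top 0.125 [451.4 -15.1  42.8  64.9   1. ] [  8 710  16  14  10  26  97  41   9  17  16 259 177]
top 0.16 [ 439.6 -235.1   43.2   66.3   17. ] [   8 1093   39   26   30  190   81   13    9    6   22  277  206]
top rack [[411, 131], [408, 181], [277, 171], [282, 122]]
0.008 [[744.0, -204.0], [596.0, -204.0], [590.0, 162.0], [736.0, 165.0]]
0.02 [[739.0, -202.0], [593.0, -201.0], [587.0, 160.0], [731.0, 163.0]]
0.04 [[731.0, -198.0], [587.0, -198.0], [582.0, 157.0], [723.0, 160.0]]
cover [ 651.8 -145.3   78.    78.4  -88.4]
dark 15 [321.6 129.6] [709.  48.]
dark 16 [330.5 130. ] [711.  24.]
dark 15 [339.5 130.9] [710.  -1.]
dark 14 [361.7 132.5] [711. -63.]
dark 14 [388.7 134.5] [ 713. -137.]
dark 15 [397.5 134.9] [ 714. -161.]
dark 34 [280.1 148.2] [645. 156.]
dark 162 [392. 153.] [ 660. -149.]
scene 0.09 [443.9 232.9  41.1  63.5  27.9] [  1  65 236  31 121 322  93  14  13  10   7 156 119]
scene 0.125 [450.7 -13.3  43.5  63.5  -1.1] [  3 177 499  34 219 391  27  12  10   6  12 144  83]
scene 0.16 [ 438.2 -233.4   43.    63.3   17.4] [  3 234 450  51 201 524 109   9  13  10   7 115  76]
scene rack [[359, 214], [327, 303], [214, 243], [224, 231], [266, 218]]
0.008 [[442.0, 113.0], [736.0, 167.0], [743.0, -201.0], [697.0, -202.0], [597.0, -123.0]]
0.02 [[450.0, 116.0], [740.0, 169.0], [747.0, -194.0], [702.0, -195.0], [603.0, -117.0]]
0.04 [[464.0, 121.0], [747.0, 173.0], [754.0, -182.0], [710.0, -183.0], [613.0, -107.0]]
cover [492.4  -1.8  48.6  54.2  30.2]
dark 75 [274.8 228.6] [633. -61.]
dark 84 [301.6 241.6] [631.  27.]
dark 17 [228.1 239.6] [ 728. -153.]
dark 17 [235.1 243.4] [ 728. -128.]
dark 18 [310.7 255.1] [655.  70.]
dark 17 [257.4 254.9] [726. -54.]
dark 17 [276.6 264.9] [725.   7.]
dark 16 [284.5 269. ] [725.  32.]
dark 19 [292.4 273.2] [724.  56.]
```

```bash
python3 - <<'E'
from h import *
d=pickle.load(open("c0.pkl","rb"))
A=[(321.6,129.6),(330.5,130),(339.5,130.9),(361.7,132.5),(388.7,134.5),(397.5,134.9)]
B=[(292.4,273.2),(284.5,269),(276.6,264.9),(257.4,254.9),(235.1,243.4),(228.1,239.6)]
def P(c):
    R,_=cv2.Rodrigues(np.array(c["rvec"],float));return np.array(c["K"])@np.c_[R,np.array(c["tvec"]).ravel()]
X=cv2.triangulatePoints(P(d["top"]),P(d["scene"]),np.array(A).T,np.array(B).T);X=(X[:3]/X[3]).T*1000
print(np.round(X,1))
m=np.array([X[1],X[3],X[4:].mean(0)]);s=m[0]-m[2];print("yaw",np.degrees(np.arctan2(-s[0],s[1])),np.hypot(*s[:2]))
# handle top face: black in top view
c=d["top"];V=c["image"].max(2)
for thr in(30,40,50):
    mm=np.zeros(V.shape,bool);mm[138:172,380:404]=(V<thr)[138:172,380:404];print(thr,rect(c,mm,.088)[0],mm.sum())
print(V[138:170:2,384:402])
c=d["scene"];V=c["image"].max(2);print(V[200:232:2,232:262:1])
E
python3 - <<'E'
import sys;sys.path.insert(0,'.')
import os;os.chdir('.')
from h import *
d=pickle.load(open("c0.pkl","rb"))
a=cv2.resize(d["top"]["image"][115:188,272:418],None,fx=5,fy=4,interpolation=cv2.INTER_NEAREST)
b=cv2.resize(d["scene"]["image"][198:306,210:356],None,fx=5,fy=2.7,interpolation=cv2.INTER_NEAREST)
cv2.imwrite("pics/rack.png",np.vstack([a,b]))
E
```

```text
[[ 7.169e+02  4.960e+01  2.530e+01]
 [ 7.176e+02  2.470e+01  2.630e+01]
 [ 7.177e+02 -7.000e-01  2.530e+01]
 [ 7.189e+02 -6.330e+01  2.550e+01]
 [ 7.204e+02 -1.392e+02  2.500e+01]
 [ 7.210e+02 -1.636e+02  2.620e+01]]
yaw 0.9958747647614113 176.15415903511553
30 [ 646.  -143.5   15.7   60.4  -86.5] 68
40 [ 645.8 -143.5   15.7   60.7  -86.5] 144
50 [ 646.  -143.4   18.    61.7  -89.8] 153
[[255 255 255 255 255 255 255 255 255 255 255 255 255 246 199 255 255 255]
 [255 255 255 255 255 255 255 255 255 255 255 255 255 255 255 255 255 255]
 [ 95  93  94  95  93  92  65  10  11   6  11   2  43  81  78  74  77  81]
 [102  98  96 101 102  74  17  29  33  32  29  26  50  91 105 103 102  99]
 [ 98  99  98 103  81  31  13  32  37  33  32  25  75 109 102 102 102  97]
 [ 96  99 104 106  84  27  14  32  32  33  30  26  68 107 103 100 101  99]
 [105 104 105 110  84  17  18  35  34  32  31  25  73 113 103 103 103 105]
 [ 99 101 104 109  83  17  17  35  35  32  32  38  80 111 109 105 107 106]
 [101 102  99 111  75   2  21  35  33  36  35  36  79 111 107 106 106 102]
 [102 104 108 112  80   1  26  34  
[... 1791 characters left out ...]
 16  18  16  18  17  55
  103 112 104 104 101 104 101 103 102 105 103 105]
 [103 103 105 105 106 110  56  12  14  13  22  22  16  20  10  38 100 112
  106 103 103 105 104 105 102 103 101 102 104 107]
 [107 103 102 104 103 109 112  21  12  18  14  20  13  15  76 107 111 110
  106 106 106 103 103 104 105 105 103 104  89  92]
 [105 106 108 107 106 106 106  93  66  24   2  12  54  97 111 107 105 105
  106 105 106 104 106 104 105 108 116  55 134  87]
 [130 115  62 109 105 105 106 107 110 110 100  92 105 103 102 101 101 101
  106 107 105 105 107 109 107  79  88 100  63  62]
 [105 109 128 118 134 113  59 108 107 106 104 107 105 104 102 104 102 102
  103 103 103 105 106 110  69 120  88  63  67  63]]
```

View pics/rack.png

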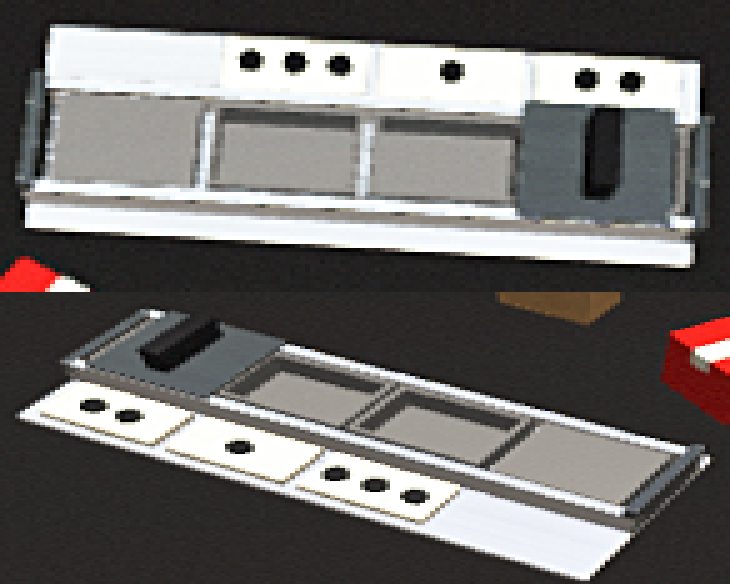

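The base is not centred on the bays, because the label side is wider: the rack's x-centre is ≈650, its y-centre ≈−19.4 and its yaw 1°. Before sliding the cover I'll take a wrist-camera view above it to refine this.

Request:
send_rows(
  steps=[
    {"dp": [-53,33,0],"roll": 0,"jaw": 100},
    {"dp": [-106,66,0],"roll": 0,"jaw": 100},
    {"dp": [-159,99,0],"roll": 0,"jaw": 100},
    {"dp": [-212,132,0],"roll": 0,"jaw": 100},
    {"dp": [-265,166,0],"roll": 0,"jaw": 100},
  ],
)

```text
time_s: 0.72
tcp_pos: [0.3807, -0.4286, 0.2404]
eef_rot: [180.0, -0.0, -166.0]
contact_force: [1.0, -1.2, -0.2]
gripper_width: 0.0877
gripper_force: 0.0
```

Request:
send_rows(
  steps=[
    {"dp": [-53,33,0],"roll": 0,"jaw": 100},
    {"dp": [-106,66,0],"roll": 0,"jaw": 100},
    {"dp": [-159,99,0],"roll": 0,"jaw": 100},
    {"dp": [-212,132,0],"roll": 0,"jaw": 100},
    {"dp": [-265,166,0],"roll": 0,"jaw": 100},
  ],
)

```text
time_s: 1.35
tcp_pos: [0.5975, -0.2038, 0.2403]
eef_rot: [180.0, -0.0, -166.0]
contact_force: [0.7, -0.5, 0.5]
gripper_width: 0.0876
gripper_force: 0.0
```

Request:
send_rows(
  steps=[
    {"dp": [-50,30,0],"roll": 0.14,"jaw": 100},
    {"dp": [-67,43,0],"roll": 0.227,"jaw": 100},
    {"dp": [-67,43,0],"roll": 0.227,"jaw": 100},
    {"dp": [-67,43,0],"roll": 0.227,"jaw": 100},
  ],
)

```text
time_s: 1.85
tcp_pos: [0.6506, -0.148, 0.2402]
eef_rot: [-180.0, -0.1, -179.0]
contact_force: [-0.6, -1.1, -1.0]
gripper_width: 0.0874
gripper_force: 0.0
```

```bash
cat >> h.py <<'E'
def go(s,targets):
    "targets: list of (x,y,z mm,yaw deg); prints dp, roll from the pose in state s"
    p=np.array(s["tcp_pos"])*1000;y=np.radians(s["eef_rot"][2]);R=np.array([[np.cos(y),np.sin(y),0],[np.sin(y),-np.cos(y),0],[0,0,-1]])
    for t in targets:
        v=R.T@(np.array(t[:3])-p);a=(s["eef_rot"][2]-t[3]+180)%360-180
        print(t,"dp",np.round(v,1),"roll",round(np.radians(a),3),"len",round(np.linalg.norm(v)))
E
python3 - <<'E'
from h import *
from plant import r
c=r.capture("wrist");cv2.imwrite("pics/w1.png",c["image"]);pickle.dump(c,open("w1.pkl","wb"))
s=r.get_state();print(s["time_s"],s["tcp_pos"],s["eef_rot"],s["joints"])
E
```

```text
1.9 [ 0.65048526 -0.14830428  0.24045985] [-1.79998365e+02 -2.65890379e-02 -1.79011670e+02] [ 3.86396151e+00  1.98361929e+01 -3.80266088e-01  3.18166751e-04
 -6.98101785e+01 -9.28757405e+01]
```

View pics/w1.png

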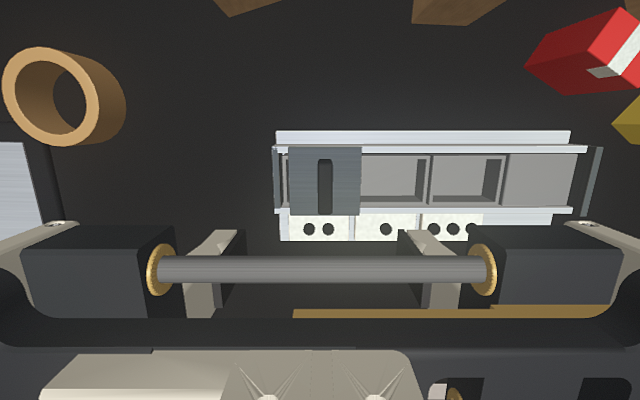

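The wrist view shows the rack level at (430,185), the cover plate at (325,182) with its handle at (325,186), and pocket openings to the right: pocket 1 at (393,180), pocket 3 at (465,180). I'll cast these onto their known heights.

```bash
python3 - <<'E'
from h import *
c=pickle.load(open("w1.pkl","rb"));im=c["image"];V=im.max(2)
m=np.zeros(V.shape,bool);m[140:217,280:370]=((V<125)&(V>20))[140:217,280:370]
m=cv2.morphologyEx(m.astype(np.uint8),cv2.MORPH_OPEN,np.ones((9,9)))
print("cover z52",rect(c,m,.052)[0])
m=np.zeros(V.shape,bool);m[150:217,310:340]=(V<50)[150:217,310:340];q,k=rect(c,m,.088);print("handle z88",q,cv2.boundingRect(k))
for col in(393,465,540):print("col",col,V[125:220,col].tolist())
print("row180",V[180,355:605].tolist())
E
```

```text
cover z52 [ 650.8 -146.3   79.3   85.8    1. ]
handle z88 [ 622.5 -147.4    7.3   14.6   27.7] (318, 159, 13, 10)
col 393 [59, 57, 59, 55, 45, 128, 239, 227, 219, 219, 223, 225, 223, 222, 219, 224, 224, 221, 205, 134, 149, 202, 228, 218, 220, 219, 225, 228, 57, 87, 104, 164, 157, 156, 156, 156, 156, 155, 156, 155, 155, 155, 155, 155, 155, 155, 155, 155, 156, 155, 154, 155, 155, 155, 155, 155, 156, 156, 155, 155, 155, 156, 156, 156, 156, 154, 155, 155, 156, 157, 141, 94, 101, 101, 102, 98, 106, 150, 159, 156, 153, 146, 151, 231, 220, 219, 218, 216, 220, 248, 248, 250, 250, 251, 252]
col 465 [55, 57, 55, 52, 47, 133, 236, 222, 215, 218, 219, 218, 216, 217, 213, 217, 221, 217, 201, 131, 149, 204, 222, 217, 220, 220, 225, 225, 55, 90, 116, 158, 153, 151, 153, 152, 152, 153, 152, 152, 153, 152, 152, 152, 152, 153, 153, 152, 153, 152, 153, 153, 152, 152, 152, 152, 152, 153, 152, 152, 153, 153, 152, 152, 152, 152, 152, 154, 155, 154, 122, 93, 97, 98, 97, 96, 103, 147, 156, 154, 151, 145, 155, 227, 218, 220, 220, 217, 218, 249, 248, 249, 248, 247, 246]
col 540 [53, 53, 53, 49, 49, 140, 238, 
[... 941 characters left out ...]
153, 152, 153, 154, 153, 153, 152, 152, 152, 152, 152, 153, 152, 152, 152, 152, 151, 152, 152, 152, 151, 152, 152, 152, 152, 152, 151, 125, 70, 79, 79, 80, 80, 79, 79, 79, 77, 79, 79, 78, 77, 72, 111, 161, 157, 146, 85, 73, 76, 100, 138, 148, 152, 151, 151, 150, 151, 151, 151, 150, 150, 150, 150, 150, 151, 150, 151, 150, 149, 150, 150, 150, 150, 150, 150, 150, 151, 150, 149, 150, 150, 150, 150, 150, 149, 150, 150, 149, 149, 149, 149, 150, 149, 149, 149, 149, 149, 148, 149, 149, 148, 148, 148, 149, 148, 149, 148, 148, 148, 148, 148, 148, 148, 148, 153, 141, 56, 51, 55, 57, 57, 55, 56, 56, 54, 54, 56, 54, 57, 55, 54, 49, 72, 110, 111, 107, 107, 109, 105, 79, 43, 48, 48, 49, 48, 49, 50, 49, 49]
```

```bash
python3 - <<'E'
from h import *
c=pickle.load(open("w1.pkl","rb"))
P=[(393,201.5),(465,201.5),(393,206.5),(465,206.5),(393,152.5),(465,152.5),(393,155.5),(465,155.5),(424,180),(427.5,180),(431,180),(498.5,180),(502,180)]
o=np.array([648.6,-19.4]);a=np.radians(1);R=np.array([[np.cos(a),-np.sin(a)],[np.sin(a),np.cos(a)]])
for p in P:w=ray(c,p,.044)[0,:2]*1000;print(p,np.round(w,1),"local",np.round(R.T@(w-o),1))
print("handle edges",np.round(ray(c,[(317.5,186),(331.5,186)],.088)*1000,1), "cam",np.round(ray(c,(320,200),.5)))
for n,y in(("p3",44),("p1",-44),("p2",-132),("home",132)):print(n,np.round(o+R@[0,y],1))
from plant import r
go(r.get_state(),[(651,-147,110,-179),(651,-147,70,-179)])
E
```

```text
(393, 201.5) [675.7 -61.1] local [ 26.4 -42.2]
(465, 201.5) [674.2  26. ] local [26.4 45. ]
(393, 206.5) [682.1 -60.6] local [ 32.7 -41.8]
(465, 206.5) [680.5  27. ] local [32.7 45.8]
(393, 152.5) [616.8 -66. ] local [-32.6 -46. ]
(465, 152.5) [615.4  17.3] local [-32.6  37.3]
(393, 155.5) [620.3 -65.7] local [-29.1 -45.8]
(465, 155.5) [618.8  17.8] local [-29.1  37.7]
(424, 180) [648.6 -26.5] local [-0.1 -7.1]
(427.5, 180) [648.5 -22.4] local [-0.1 -3. ]
(431, 180) [648.5 -18.2] local [-0.1  1.2]
(498.5, 180) [647.1  61.9] local [-0.1 81.3]
(502, 180) [647.  66.] local [-0.1 85.4]
handle edges [[ 648.  -152.4   88. ]
 [ 647.7 -137.9   88. ]] cam [[ 1. -0.  0.]]
p3 [647.8  24.6]
p1 [649.4 -63.4]
p2 [ 650.9 -151.4]
home [646.3 112.6]
(651, -147, 110, -179) dp [ -0.5   1.3 130.5] roll -0.0 len 130
(651, -147, 70, -179) dp [ -0.5   1.3 170.5] roll -0.0 len 170
```

Measured rack frame: origin (648.6, −20), yaw 1°. The rails come out at ±32.65 and the pocket edge at 26.4, as expected. The handle is at y≈−146, so the cover has about 258 mm to go.

Request:
send_rows(
  steps=[
    {"dp": [0,1,50],"roll": 0,"jaw": 45},
    {"dp": [0,2,90],"roll": 0,"jaw": 45},
    {"dp": [0,2,120],"roll": 0,"jaw": 45},
    {"dp": [0,2,130],"roll": 0,"jaw": 45},
    {"dp": [0,2,130],"roll": 0,"jaw": 45},
  ],
)

```text
time_s: 2.52
tcp_pos: [0.6509, -0.1464, 0.1108]
eef_rot: [-180.0, -0.0, -179.1]
contact_force: [0.0, 0.3, 0.9]
gripper_width: 0.0432
gripper_force: 0.0
```

Request:
send_rows(
  steps=[
    {"dp": [0,0,20],"roll": 0,"jaw": 45},
    {"dp": [0,0,38],"roll": 0,"jaw": 45},
    {"dp": [0,0,40],"roll": 0,"jaw": 45},
    {"dp": [0,0,40],"roll": 0,"jaw": 10},
    {"dp": [0,0,40],"roll": 0,"jaw": 10},
  ],
  newtons=20,
)

```text
time_s: 3.15
tcp_pos: [0.6516, -0.1457, 0.0714]
eef_rot: [-180.0, 0.1, -179.0]
contact_force: [-0.1, 0.1, -0.7]
gripper_width: 0.0248
gripper_force: 0.0
```

Request:
send_rows(
  steps=[
    {"dp": [0,0,0],"roll": 0,"jaw": 10},
    {"dp": [0,0,0],"roll": 0,"jaw": 10},
    {"dp": [0,0,0],"roll": 0,"jaw": 10},
  ],
)

```text
time_s: 3.52
tcp_pos: [0.6515, -0.1456, 0.0712]
eef_rot: [-180.0, 0.1, -179.0]
contact_force: [-0.0, 1.5, 5.5]
gripper_width: 0.0158
gripper_force: 20.0
```

Request:
send_rows(
  steps=[
    {"dp": [0,15,0],"roll": 0,"jaw": 10},
    {"dp": [0,50,0],"roll": 0,"jaw": 10},
    {"dp": [0,90,0],"roll": 0,"jaw": 10},
    {"dp": [0,130,0],"roll": 0,"jaw": 10},
    {"dp": [0,165,0],"roll": 0,"jaw": 10},
  ],
)

```text
time_s: 4.15
tcp_pos: [0.6484, 0.0206, 0.0712]
eef_rot: [-180.0, 0.0, -179.0]
contact_force: [1.2, -2.6, 4.5]
gripper_width: 0.0159
gripper_force: 20.0
```

Request:
send_rows(
  steps=[
    {"dp": [0,35,0],"roll": 0,"jaw": 10},
    {"dp": [0,62,0],"roll": 0,"jaw": 10},
    {"dp": [0,78,0],"roll": 0,"jaw": 10},
    {"dp": [0,85,0],"roll": 0,"jaw": 10},
    {"dp": [0,89,0],"roll": 0,"jaw": 10},
  ],
)

```text
time_s: 4.78
tcp_pos: [0.6467, 0.1091, 0.0712]
eef_rot: [-180.0, 0.0, -179.0]
contact_force: [-0.7, -1.1, 5.9]
gripper_width: 0.0159
gripper_force: 20.0
```

Request:
send_rows(
  steps=[
    {"dp": [0,2,0],"roll": 0,"jaw": 10},
    {"dp": [0,4,0],"roll": 0,"jaw": 10},
    {"dp": [0,4,0],"roll": 0,"jaw": 10},
  ],
)

```text
time_s: 5.15
tcp_pos: [0.6466, 0.1121, 0.0712]
eef_rot: [-179.9, 0.0, -179.0]
contact_force: [-2.0, -2.4, 6.3]
gripper_width: 0.0159
gripper_force: 20.0
```

Request:
send_rows(
  steps=[
    {"dp": [0,2,0],"roll": 0,"jaw": 10},
    {"dp": [0,4,0],"roll": 0,"jaw": 10},
    {"dp": [0,4,0],"roll": 0,"jaw": 10},
  ],
)

```text
time_s: 5.52
tcp_pos: [0.6465, 0.1123, 0.0712]
eef_rot: [-179.7, -0.1, -179.1]
contact_force: [3.4, -19.0, 6.4]
gripper_width: 0.0156
gripper_force: 20.0
```

The stop is reached at y=112.3, so the rack's y-origin is −19.7. Next I release and rise.

Request:
send_rows(
  steps=[
    {"dp": [0,-5,0],"roll": 0,"jaw": 10},
    {"dp": [0,-5,0],"roll": 0,"jaw": 45},
    {"dp": [0,-5,0],"roll": 0,"jaw": 45},
    {"dp": [0,-5,0],"roll": 0,"jaw": 45},
  ],
)

```text
time_s: 6.02
tcp_pos: [0.6465, 0.1117, 0.0702]
eef_rot: [-180.0, -0.0, -179.0]
contact_force: [-0.2, -0.6, -0.2]
gripper_width: 0.038
gripper_force: 0.0
```

Request:
send_rows(
  steps=[
    {"dp": [0,0,-40],"roll": 0,"jaw": 45},
    {"dp": [0,0,-90],"roll": -0.18,"jaw": 68},
    {"dp": [0,0,-130],"roll": -0.36,"jaw": 68},
    {"dp": [30,20,-160],"roll": -0.54,"jaw": 68},
    {"dp": [70,44,-170],"roll": -0.72,"jaw": 68},
  ],
)

```text
time_s: 6.65
tcp_pos: [0.5764, 0.1548, 0.2423]
eef_rot: [-180.0, 0.2, -137.5]
contact_force: [-0.3, 1.2, 0.5]
gripper_width: 0.0592
gripper_force: 0.0
```

```bash
python3 - <<'E'
from h import *
from plant import r
go(r.get_state(),[(444,232,240,-62.3),(444,232,100,-62.3)])
c=r.capture("top");V=c["image"];im=c["image"].max(2)
m=np.zeros(im.shape,bool);m[130:180,265:325]=((im>80)&(im<118))[130:180,265:325]
m=cv2.morphologyEx(m.astype(np.uint8),cv2.MORPH_OPEN,np.ones((3,3)))
print("cover",rect(c,m,.052)[0])
E
```

```text
(444, 232, 240, -62.3) dp [ 45.4 146.3   2.3] roll -1.313 len 153
(444, 232, 100, -62.3) dp [ 45.4 146.3 142.3] roll -1.313 len 209
cover [645.3 108.9  79.6  81.3   5.4]
```

Request:
send_rows(
  steps=[
    {"dp": [15,40,2],"roll": -0.18,"jaw": 68},
    {"dp": [25,80,2],"roll": -0.36,"jaw": 68},
    {"dp": [36,120,2],"roll": -0.54,"jaw": 68},
    {"dp": [45,146,2],"roll": -0.72,"jaw": 68},
    {"dp": [45,146,2],"roll": -0.9,"jaw": 68},
  ],
)

```text
time_s: 7.32
tcp_pos: [0.443, 0.233, 0.2389]
eef_rot: [-180.0, 0.0, -85.7]
contact_force: [0.7, 0.3, 0.2]
gripper_width: 0.0597
gripper_force: 0.0
```

Request:
send_rows(
  steps=[
    {"dp": [0,0,0],"roll": -0.18,"jaw": 68},
    {"dp": [0,0,0],"roll": -0.36,"jaw": 68},
    {"dp": [0,0,0],"roll": -0.41,"jaw": 68},
    {"dp": [0,0,0],"roll": -0.41,"jaw": 68},
  ],
)

```text
time_s: 7.82
tcp_pos: [0.4444, 0.2321, 0.2384]
eef_rot: [180.0, 0.0, -62.7]
contact_force: [-0.1, -0.1, 0.6]
gripper_width: 0.0596
gripper_force: 0.0
```

```bash
python3 - <<'E'
from h import *
from plant import r
go(r.get_state(),[(444.2,232.2,110,-62.3),(444.2,232.2,65,-62.3)])
c=r.capture("wrist");cv2.imwrite("pics/w2.png",c["image"])
E
```

```text
(444.2, 232.2, 110, -62.3) dp [-2.000e-01  1.000e-01  1.284e+02] roll -0.008 len 128
(444.2, 232.2, 65, -62.3) dp [-2.000e-01  1.000e-01  1.734e+02] roll -0.008 len 173
```

View pics/w2.png

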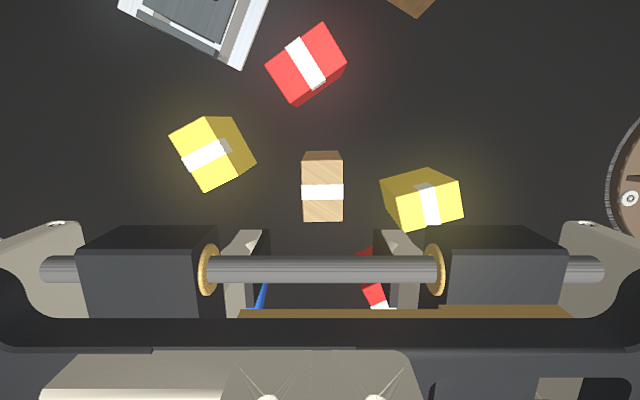

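The wrist view shows the brown short carton (322,187) square to the jaws, with the yellow carton (425,200) about 38 mm away. I descend with a narrow opening.

Request:
send_rows(
  steps=[
    {"dp": [0,0,50],"roll": -0.005,"jaw": 64},
    {"dp": [0,0,100],"roll": -0.005,"jaw": 64},
    {"dp": [0,0,135],"roll": -0.005,"jaw": 64},
    {"dp": [0,0,160],"roll": -0.005,"jaw": 64},
    {"dp": [0,0,173],"roll": -0.005,"jaw": 64},
  ],
)

```text
time_s: 8.5
tcp_pos: [0.4442, 0.2316, 0.0643]
eef_rot: [179.9, -0.0, -62.5]
contact_force: [-0.1, -0.3, 0.4]
gripper_width: 0.0565
gripper_force: 0.0
```

Request:
send_rows(
  steps=[
    {"dp": [0,0,0],"roll": 0,"jaw": 64},
    {"dp": [0,0,0],"roll": 0,"jaw": 35},
    {"dp": [0,0,0],"roll": 0,"jaw": 35},
    {"dp": [0,0,0],"roll": 0,"jaw": 35},
    {"dp": [0,0,0],"roll": 0,"jaw": 35},
  ],
  newtons=25,
)

```text
time_s: 9.12
tcp_pos: [0.445, 0.2324, 0.0665]
eef_rot: [-179.9, 0.0, -62.4]
contact_force: [-1.8, -0.5, 5.9]
gripper_width: 0.0423
gripper_force: 24.9
```

Request:
send_rows(
  steps=[
    {"dp": [0,0,-10],"roll": 0,"jaw": 35},
    {"dp": [0,0,-50],"roll": 0,"jaw": 35},
    {"dp": [0,0,-100],"roll": 0,"jaw": 35},
    {"dp": [0,0,-140],"roll": 0,"jaw": 35},
    {"dp": [0,0,-150],"roll": 0,"jaw": 35},
  ],
)

```text
time_s: 9.75
tcp_pos: [0.4454, 0.2328, 0.2189]
eef_rot: [-179.7, 0.1, -62.4]
contact_force: [-0.4, 0.6, -2.5]
gripper_width: 0.0423
gripper_force: 24.9
```

```bash
python3 - <<'E'
from h import *
from plant import r
c=r.capture("wrist");cv2.imwrite("pics/w3.png",c["image"])
go(r.get_state(),[(649.4,-63.7,215,-89),(649.4,-63.7,100,-89)])
E
```

```text
(649.4, -63.7, 215, -89) dp [357.2 -43.9   3.5] roll 0.464 len 360
(649.4, -63.7, 100, -89) dp [357.2 -43.9 118.5] roll 0.464 len 379
```

Request:
send_rows(
  steps=[
    {"dp": [30,-4,0],"roll": 0,"jaw": 35},
    {"dp": [85,-10,0],"roll": 0,"jaw": 35},
    {"dp": [140,-17,0],"roll": 0,"jaw": 35},
    {"dp": [195,-24,0],"roll": 0,"jaw": 35},
    {"dp": [250,-31,0],"roll": 0,"jaw": 35},
  ],
)

```text
time_s: 10.42
tcp_pos: [0.5878, 0.023, 0.214]
eef_rot: [179.9, 0.0, -62.4]
contact_force: [1.4, 1.1, -1.5]
gripper_width: 0.0418
gripper_force: 24.9
```

Request:
send_rows(
  steps=[
    {"dp": [45,-6,0],"roll": 0.15,"jaw": 35},
    {"dp": [80,-10,0],"roll": 0.3,"jaw": 35},
    {"dp": [107,-13,0],"roll": 0.42,"jaw": 35},
    {"dp": [107,-13,0],"roll": 0.464,"jaw": 35},
    {"dp": [107,-13,0],"roll": 0.464,"jaw": 35},
  ],
)

```text
time_s: 11.05
tcp_pos: [0.648, -0.0645, 0.2136]
eef_rot: [179.8, -0.0, -89.1]
contact_force: [-0.3, 0.0, -1.9]
gripper_width: 0.042
gripper_force: 24.9
```

```bash
python3 - <<'E'
from h import *
from plant import r
s=r.get_state();print(s["tcp_pos"],s["eef_rot"],s["gripper_width"])
go(s,[(649.4,-63.7,130,-89),(649.4,-63.7,79,-89)])
a=r.capture("wrist")["image"];b=r.capture("top")["image"]
cv2.imwrite("pics/wt.png",np.hstack([cv2.resize(a,(400,250)),cv2.resize(b[90:215,240:440],(400,250))]))
E
```

```text
[ 0.64797578 -0.06452444  0.21357866] [ 1.79817001e+02 -3.85849576e-03 -8.90554543e+01] 0.04199905790351894
(649.4, -63.7, 130, -89) dp [-0.8 -1.4 83.6] roll -0.001 len 84
(649.4, -63.7, 79, -89) dp [ -0.8  -1.4 134.6] roll -0.001 len 135
```

View pics/wt.png

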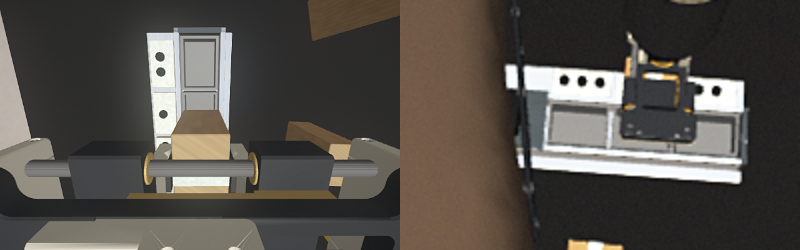

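The wrist view shows the short carton upright in the jaws and in line with the pocket row. I lower it.

Request:
send_rows(
  steps=[
    {"dp": [-1,-1,35],"roll": 0,"jaw": 35},
    {"dp": [-1,-1,70],"roll": 0,"jaw": 35},
    {"dp": [-1,-1,90],"roll": 0,"jaw": 35},
    {"dp": [-1,-1,100],"roll": 0,"jaw": 35},
    {"dp": [-1,-1,100],"roll": 0,"jaw": 35},
  ],
)

```text
time_s: 11.78
tcp_pos: [0.6495, -0.0629, 0.1152]
eef_rot: [179.9, -0.0, -89.0]
contact_force: [-0.1, -1.5, -1.8]
gripper_width: 0.0422
gripper_force: 24.9
```

Request:
send_rows(
  steps=[
    {"dp": [0,0,8],"roll": 0,"jaw": 35},
    {"dp": [0,0,16],"roll": 0,"jaw": 35},
    {"dp": [0,0,24],"roll": 0,"jaw": 35},
    {"dp": [0,0,28],"roll": 0,"jaw": 35},
    {"dp": [0,0,28],"roll": 0,"jaw": 35},
  ],
)

```text
time_s: 12.4
tcp_pos: [0.6495, -0.0632, 0.0871]
eef_rot: [180.0, -0.0, -89.0]
contact_force: [-0.8, 0.4, -1.3]
gripper_width: 0.0422
gripper_force: 24.9
```

Request:
send_rows(
  steps=[
    {"dp": [0,0,4],"roll": 0,"jaw": 35},
    {"dp": [0,0,7],"roll": 0,"jaw": 35},
    {"dp": [0,0,9],"roll": 0,"jaw": 35},
    {"dp": [0,0,10],"roll": 0,"jaw": 35},
    {"dp": [0,0,10],"roll": 0,"jaw": 35},
  ],
)

```text
time_s: 13.02
tcp_pos: [0.6496, -0.0632, 0.0785]
eef_rot: [180.0, -0.0, -89.0]
contact_force: [-3.5, 0.4, 5.0]
gripper_width: 0.0417
gripper_force: 24.9
```

Request:
send_rows(
  steps=[
    {"dp": [0,0,0],"roll": 0,"jaw": 60},
    {"dp": [0,0,0],"roll": 0,"jaw": 60},
    {"dp": [0,0,0],"roll": 0,"jaw": 60},
    {"dp": [0,0,-30],"roll": 0,"jaw": 60},
    {"dp": [0,0,-80],"roll": 0,"jaw": 64},
  ],
)

```text
time_s: 13.65
tcp_pos: [0.6485, -0.0632, 0.1563]
eef_rot: [179.7, -0.0, -89.0]
contact_force: [1.1, 0.9, 1.0]
gripper_width: 0.0553
gripper_force: 0.0
```

Request:
send_rows(
  steps=[
    {"dp": [0,0,-40],"roll": 0,"jaw": 64},
    {"dp": [-10,50,-45],"roll": 0.017,"jaw": 64},
    {"dp": [-30,110,-45],"roll": 0.017,"jaw": 64},
    {"dp": [-45,165,-45],"roll": 0.017,"jaw": 64},
    {"dp": [-52,198,-45],"roll": 0.017,"jaw": 64},
  ],
)

```text
time_s: 14.28
tcp_pos: [0.4486, -0.0143, 0.2027]
eef_rot: [-180.0, 0.0, -90.0]
contact_force: [0.2, -0.4, 0.3]
gripper_width: 0.056
gripper_force: 0.0
```

```bash
python3 - <<'E'
from h import *
from plant import r
s=r.get_state();go(s,[(451,-14.2,145,-90),(451,-14.2,95,-90)])
c=r.capture("scene");im=c["image"];cv2.imwrite("pics/s3.png",im)
h=cv2.cvtColor(im,cv2.COLOR_BGR2HSV).astype(int);H,S,V=h[...,0],h[...,1],h[...,2]
top=((H>=12)&(H<=26)&(S>80)&(S<150)&(V>205))|((S<40)&(V>200))
u,v=proj(c,[.6494,-.0637,.102])[0].round().astype(int);m=np.zeros_like(top);m[v-16:v+16,u-20:u+20]=top[v-16:v+16,u-20:u+20]
print("short placed",rect(c,m,.102)[0])
w=r.capture("wrist");im=w["image"];h=cv2.cvtColor(im,cv2.COLOR_BGR2HSV).astype(int);H,S,V=h[...,0],h[...,1],h[...,2]
top=((H>=12)&(H<=26)&(S>60)&(S<150)&(V>190))|((S<40)&(V>200))
u,v=proj(w,[.451,-.0142,.125])[0].round().astype(int);m=np.zeros_like(top);m[v-45:v+45,u-40:u+40]=top[v-45:v+45,u-40:u+40]
print("middle wrist",u,v,rect(w,m,.125)[0]);cv2.imwrite("pics/w4.png",im)
E
```

```text
(451, -14.2, 145, -90) dp [-0.1 -2.4 57.7] roll 0.001 len 58
(451, -14.2, 95, -90) dp [-1.000e-01 -2.400e+00  1.077e+02] roll 0.001 len 108
short placed [ 6.499e+02 -8.110e+01  4.280e+01  1.048e+02 -2.000e-01]
middle wrist 315 212 [450.7 -14.2  42.6  64.8  -1.2]
```

Request:
send_rows(
  steps=[
    {"dp": [0,-2,30],"roll": 0,"jaw": 64},
    {"dp": [0,-2,60],"roll": 0,"jaw": 64},
    {"dp": [0,-2,85],"roll": 0,"jaw": 64},
    {"dp": [0,-2,103],"roll": 0,"jaw": 64},
    {"dp": [0,-2,108],"roll": 0,"jaw": 64},
  ],
)

```text
time_s: 15.0
tcp_pos: [0.4528, -0.0148, 0.0936]
eef_rot: [179.9, -0.0, -90.0]
contact_force: [0.3, -0.0, 0.8]
gripper_width: 0.056
gripper_force: 0.0
```

Request:
send_rows(
  steps=[
    {"dp": [0,0,0],"roll": 0,"jaw": 64},
    {"dp": [0,0,0],"roll": 0,"jaw": 35},
    {"dp": [0,0,0],"roll": 0,"jaw": 35},
    {"dp": [0,0,0],"roll": 0,"jaw": 35},
    {"dp": [0,0,0],"roll": 0,"jaw": 35},
  ],
)

```text
time_s: 15.62
tcp_pos: [0.4531, -0.0144, 0.0951]
eef_rot: [-180.0, 0.0, -90.0]
contact_force: [-2.7, 0.9, 6.3]
gripper_width: 0.0422
gripper_force: 24.8
```

Request:
send_rows(
  steps=[
    {"dp": [0,0,-10],"roll": 0,"jaw": 35},
    {"dp": [0,0,-50],"roll": 0,"jaw": 35},
    {"dp": [0,0,-100],"roll": 0,"jaw": 35},
    {"dp": [0,0,-140],"roll": 0,"jaw": 35},
    {"dp": [0,0,-150],"roll": 0,"jaw": 35},
  ],
)

```text
time_s: 16.25
tcp_pos: [0.4539, -0.0142, 0.2476]
eef_rot: [-179.7, 0.1, -90.0]
contact_force: [-0.2, 0.4, -3.2]
gripper_width: 0.042
gripper_force: 25.0
```

```bash
python3 - <<'E'
from h import *
from plant import r
go(r.get_state(),[(650.9,-151.7,243,-89)])
E
```

```text
(650.9, -151.7, 243, -89) dp [ 137.5 -196.9    4.6] roll -0.017 len 240
```

Request:
send_rows(
  steps=[
    {"dp": [20,-28,0],"roll": -0.017,"jaw": 35},
    {"dp": [52,-75,0],"roll": -0.017,"jaw": 35},
    {"dp": [84,-120,0],"roll": -0.017,"jaw": 35},
    {"dp": [115,-165,0],"roll": -0.017,"jaw": 35},
    {"dp": [135,-194,0],"roll": -0.017,"jaw": 35},
  ],
)

```text
time_s: 16.88
tcp_pos: [0.6478, -0.151, 0.2422]
eef_rot: [179.8, 0.0, -89.1]
contact_force: [-0.1, 1.2, -2.7]
gripper_width: 0.0419
gripper_force: 25.0
```

Request:
send_rows(
  steps=[
    {"dp": [3,-3,15],"roll": 0,"jaw": 35},
    {"dp": [3,-3,50],"roll": 0,"jaw": 35},
    {"dp": [3,-3,80],"roll": 0,"jaw": 35},
    {"dp": [3,-3,90],"roll": 0,"jaw": 35},
    {"dp": [3,-3,90],"roll": 0,"jaw": 35},
  ],
)

```text
time_s: 17.5
tcp_pos: [0.6493, -0.1522, 0.154]
eef_rot: [179.9, -0.0, -89.0]
contact_force: [1.0, 0.0, -1.0]
gripper_width: 0.0416
gripper_force: 25.0
```

```bash
python3 - <<'E'
from h import *
from plant import r
go(r.get_state(),[(650.9,-151.7,107,-89)])
E
```

```text
(650.9, -151.7, 107, -89) dp [-0.4 -1.6 47. ] roll -0.0 len 47
```

Request:
send_rows(
  steps=[
    {"dp": [0,-1,8],"roll": 0,"jaw": 35},
    {"dp": [0,-1,16],"roll": 0,"jaw": 35},
    {"dp": [0,-1,24],"roll": 0,"jaw": 35},
    {"dp": [0,-1,32],"roll": 0,"jaw": 35},
    {"dp": [0,-1,38],"roll": 0,"jaw": 35},
  ],
)

```text
time_s: 18.12
tcp_pos: [0.6508, -0.1525, 0.1159]
eef_rot: [180.0, 0.0, -89.0]
contact_force: [0.5, -0.1, -2.3]
gripper_width: 0.0417
gripper_force: 25.0
```

Request:
send_rows(
  steps=[
    {"dp": [0,0,3],"roll": 0,"jaw": 35},
    {"dp": [0,0,6],"roll": 0,"jaw": 35},
    {"dp": [0,0,9],"roll": 0,"jaw": 35},
    {"dp": [0,0,10],"roll": 0,"jaw": 35},
    {"dp": [0,0,10],"roll": 0,"jaw": 35},
  ],
)

```text
time_s: 18.75
tcp_pos: [0.6511, -0.1524, 0.1073]
eef_rot: [-180.0, -0.0, -89.0]
contact_force: [-1.7, 1.6, 3.3]
gripper_width: 0.0417
gripper_force: 25.0
```

Request:
send_rows(
  steps=[
    {"dp": [0,0,0],"roll": 0,"jaw": 60},
    {"dp": [0,0,0],"roll": 0,"jaw": 60},
    {"dp": [0,0,0],"roll": 0,"jaw": 60},
    {"dp": [0,0,-40],"roll": 0,"jaw": 60},
    {"dp": [0,0,-95],"roll": 0,"jaw": 64},
  ],
)

```text
time_s: 19.38
tcp_pos: [0.65, -0.1524, 0.2008]
eef_rot: [179.8, 0.0, -89.0]
contact_force: [1.1, 0.6, 1.2]
gripper_width: 0.0551
gripper_force: 0.0
```

Request:
send_rows(
  steps=[
    {"dp": [0,0,-30],"roll": 0,"jaw": 64},
    {"dp": [18,50,-35],"roll": -0.1,"jaw": 64},
    {"dp": [40,108,-35],"roll": -0.2,"jaw": 64},
    {"dp": [61,165,-35],"roll": -0.283,"jaw": 64},
    {"dp": [78,213,-35],"roll": -0.283,"jaw": 64},
  ],
)

```text
time_s: 20.0
tcp_pos: [0.4372, -0.2346, 0.2367]
eef_rot: [-180.0, -0.0, -72.8]
contact_force: [1.0, -0.2, 0.7]
gripper_width: 0.056
gripper_force: 0.0
```

```bash
python3 - <<'E'
from h import *
from plant import r
w=r.capture("wrist");im=w["image"];h=cv2.cvtColor(im,cv2.COLOR_BGR2HSV).astype(int);H,S,V=h[...,0],h[...,1],h[...,2]
top=((H>=12)&(H<=26)&(S>60)&(S<150)&(V>190))|((S<40)&(V>200))
u,v=proj(w,[.439,-.2342,.16])[0].round().astype(int);m=np.zeros_like(top);m[v-50:v+50,u-45:u+45]=top[v-50:v+50,u-45:u+45]
print("tall wrist",u,v,rect(w,m,.16)[0])
b=im.copy();s=r.capture("scene")["image"]
cv2.imwrite("pics/w5.png",np.hstack([cv2.resize(b,(400,250)),cv2.resize(s[185:310,190:390],(400,250))]))
go(r.get_state(),[(438.9,-234.2,125,-72.8)])
E
```

```text
tall wrist 320 212 [ 437.  -235.8   46.8   64.    17.2]
(438.9, -234.2, 125, -72.8) dp [  0.4  -3.7 112.2] roll -0.002 len 112
```

View pics/w5.png

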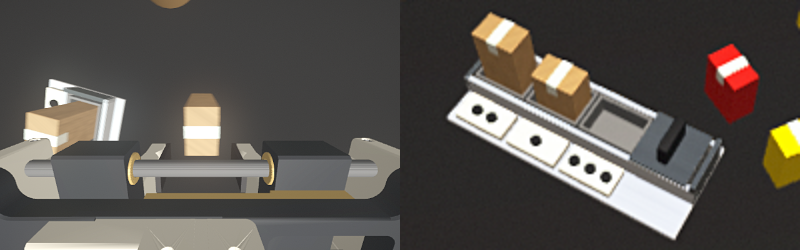

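The scene crop (right) shows the middle carton in the two-stud pocket (505,50), the short one in the one-stud pocket (560,85) and the cover home (680,145). The wrist crop shows the tall carton square between the jaws (203,130).

Request:
send_rows(
  steps=[
    {"dp": [0,-2,30],"roll": 0,"jaw": 64},
    {"dp": [0,-2,60],"roll": 0,"jaw": 64},
    {"dp": [0,-2,85],"roll": 0,"jaw": 64},
    {"dp": [0,-2,105],"roll": 0,"jaw": 64},
    {"dp": [0,-2,111],"roll": 0,"jaw": 64},
  ],
)

```text
time_s: 20.72
tcp_pos: [0.4408, -0.2333, 0.1245]
eef_rot: [179.9, 0.0, -72.8]
contact_force: [0.2, -0.1, 0.6]
gripper_width: 0.0561
gripper_force: 0.0
```

Request:
send_rows(
  steps=[
    {"dp": [0,0,0],"roll": 0,"jaw": 64},
    {"dp": [0,0,0],"roll": 0,"jaw": 35},
    {"dp": [0,0,0],"roll": 0,"jaw": 35},
    {"dp": [0,0,0],"roll": 0,"jaw": 35},
    {"dp": [0,0,0],"roll": 0,"jaw": 35},
  ],
)

```text
time_s: 21.35
tcp_pos: [0.4415, -0.2336, 0.1263]
eef_rot: [-180.0, -0.0, -72.8]
contact_force: [-1.4, 0.4, 6.1]
gripper_width: 0.042
gripper_force: 24.8
```

Request:
send_rows(
  steps=[
    {"dp": [0,0,-10],"roll": 0,"jaw": 35},
    {"dp": [0,0,-50],"roll": 0,"jaw": 35},
    {"dp": [0,0,-100],"roll": 0,"jaw": 35},
    {"dp": [0,0,-155],"roll": 0,"jaw": 35},
    {"dp": [0,0,-175],"roll": 0,"jaw": 35},
  ],
)

```text
time_s: 21.98
tcp_pos: [0.4421, -0.2337, 0.3045]
eef_rot: [-179.7, -0.1, -72.8]
contact_force: [0.9, -0.2, -3.2]
gripper_width: 0.0419
gripper_force: 25.0
```

```bash
python3 - <<'E'
from h import *
from plant import r
go(r.get_state(),[(530,24.3,300,-89),(647.8,24.3,300,-89)])
E
```

```text
(530, 24.3, 300, -89) dp [-220.5 -160.2    4.5] roll 0.283 len 273
(647.8, 24.3, 300, -89) dp [-185.7 -272.7    4.5] roll 0.283 len 330
```

Request:
send_rows(
  steps=[
    {"dp": [-15,-22,0],"roll": 0,"jaw": 35},
    {"dp": [-45,-66,0],"roll": 0,"jaw": 35},
    {"dp": [-76,-112,0],"roll": 0,"jaw": 35},
    {"dp": [-107,-157,0],"roll": 0,"jaw": 35},
    {"dp": [-138,-202,0],"roll": 0,"jaw": 35},
  ],
)

```text
time_s: 22.6
tcp_pos: [0.594, -0.0403, 0.3007]
eef_rot: [180.0, 0.0, -72.8]
contact_force: [1.1, -1.3, -2.0]
gripper_width: 0.0417
gripper_force: 25.0
```

Request:
send_rows(
  steps=[
    {"dp": [-25,-36,0],"roll": 0.1,"jaw": 35},
    {"dp": [-40,-60,0],"roll": 0.2,"jaw": 35},
    {"dp": [-47,-69,0],"roll": 0.283,"jaw": 35},
    {"dp": [-47,-69,0],"roll": 0.283,"jaw": 35},
    {"dp": [-47,-69,0],"roll": 0.283,"jaw": 35},
  ],
)

```text
time_s: 23.22
tcp_pos: [0.645, 0.023, 0.3005]
eef_rot: [180.0, -0.0, -88.9]
contact_force: [0.1, -0.6, -2.3]
gripper_width: 0.042
gripper_force: 25.0
```

```bash
python3 - <<'E'
from h import *
from plant import r
go(r.get_state(),[(647.8,24.3,180,-89)])
E
```

```text
(647.8, 24.3, 180, -89) dp [ -1.2  -2.9 120.5] roll 0.001 len 121
```

Request:
send_rows(
  steps=[
    {"dp": [-1,-2,35],"roll": 0,"jaw": 35},
    {"dp": [-1,-2,75],"roll": 0,"jaw": 35},
    {"dp": [-1,-2,105],"roll": 0,"jaw": 35},
    {"dp": [-1,-2,115],"roll": 0,"jaw": 35},
    {"dp": [-1,-2,115],"roll": 0,"jaw": 35},
  ],
)

```text
time_s: 23.85
tcp_pos: [0.6474, 0.0239, 0.1859]
eef_rot: [180.0, -0.0, -89.0]
contact_force: [0.7, -1.0, -2.1]
gripper_width: 0.0423
gripper_force: 25.0
```

Request:
send_rows(
  steps=[
    {"dp": [0,0,8],"roll": 0,"jaw": 35},
    {"dp": [0,0,16],"roll": 0,"jaw": 35},
    {"dp": [0,0,24],"roll": 0,"jaw": 35},
    {"dp": [0,0,32],"roll": 0,"jaw": 35},
    {"dp": [0,0,38],"roll": 0,"jaw": 35},
  ],
)

```text
time_s: 24.48
tcp_pos: [0.6473, 0.0244, 0.1468]
eef_rot: [180.0, -0.0, -89.0]
contact_force: [0.0, 0.6, -2.8]
gripper_width: 0.0417
gripper_force: 25.0
```

Request:
send_rows(
  steps=[
    {"dp": [0,0,3],"roll": 0,"jaw": 35},
    {"dp": [0,0,6],"roll": 0,"jaw": 35},
    {"dp": [0,0,8],"roll": 0,"jaw": 35},
    {"dp": [0,0,9],"roll": 0,"jaw": 35},
    {"dp": [0,0,9],"roll": 0,"jaw": 35},
  ],
)

```text
time_s: 25.1
tcp_pos: [0.6475, 0.0244, 0.1386]
eef_rot: [-180.0, 0.0, -89.0]
contact_force: [0.3, -0.1, -2.6]
gripper_width: 0.0419
gripper_force: 25.0
```

Request:
send_rows(
  steps=[
    {"dp": [0,0,1],"roll": 0,"jaw": 35},
    {"dp": [0,0,2],"roll": 0,"jaw": 35},
    {"dp": [0,0,2],"roll": 0,"jaw": 35},
  ],
)

```text
time_s: 25.48
tcp_pos: [0.6476, 0.0244, 0.1384]
eef_rot: [-179.9, -0.0, -89.0]
contact_force: [-3.6, 0.4, 8.1]
gripper_width: 0.0417
gripper_force: 25.0
```

On the floor. I release, rise clear and check.

Request:
send_rows(
  steps=[
    {"dp": [0,0,0],"roll": 0,"jaw": 60},
    {"dp": [0,0,0],"roll": 0,"jaw": 60},
    {"dp": [0,0,0],"roll": 0,"jaw": 60},
    {"dp": [0,0,-40],"roll": 0,"jaw": 60},
    {"dp": [0,0,-95],"roll": 0,"jaw": 60},
  ],
)

```text
time_s: 26.1
tcp_pos: [0.6466, 0.0242, 0.2308]
eef_rot: [179.8, -0.1, -89.0]
contact_force: [-0.0, 0.5, 0.2]
gripper_width: 0.0527
gripper_force: 0.0
```

Request:
send_rows(
  steps=[
    {"dp": [0,0,-30],"roll": 0,"jaw": 60},
    {"dp": [0,60,-50],"roll": 0,"jaw": 60},
    {"dp": [0,120,-50],"roll": 0,"jaw": 60},
    {"dp": [0,180,-50],"roll": 0,"jaw": 60},
    {"dp": [0,180,-50],"roll": 0,"jaw": 60},
  ],
)

```text
time_s: 26.72
tcp_pos: [0.4642, 0.0208, 0.2826]
eef_rot: [-179.9, 0.1, -89.0]
contact_force: [0.3, 0.5, -0.3]
gripper_width: 0.0527
gripper_force: 0.0
```

```bash
python3 - <<'E'
from h import *
from plant import r
s=r.capture("scene")["image"];cv2.imwrite("pics/fin.png",cv2.resize(s[150:320,190:480],None,fx=2.5,fy=2.5))
E
```

```text
(no output)
```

View pics/fin.png

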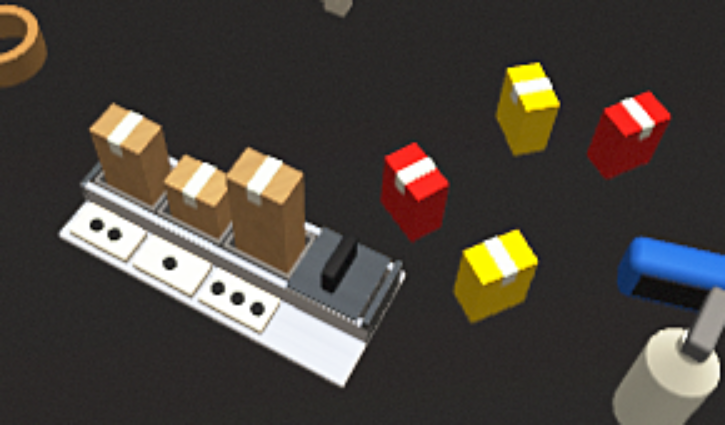

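The final crop shows all three cartons upright in their pockets: middle (130,155), short (198,195), tall (265,210). The cover is home (345,265) and the bystanders are in place.

```bash
python3 -c "
from plant import r
print(r.close_job())"
```

```text
the job is handed in; nothing more can be done
None
```

The job is handed in at about 27 s of the 72 s limit: in the last picture the cover is home and the short, middle and tall cartons stand upright in the pockets with one, two and three studs, with the clock, tape roll and spray bottle untouched; the hand-in call returned no verdict.

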